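Eject a ground slitter ring and hold it up

ROBOT

A 7-joint arm with a two-finger parallel gripper is mounted at the origin on the work surface. World frame = base frame: x ahead of the robot, y to its left, z up, the work surface at z = 0. Lengths are in mm, angles in rad, forces in N, time in s.
With the tool pointing down it reaches from about 425 to 1025 mm from the base axis. Payload 9.4 kg.
Tool frame: the origin (TCP) lies midway between the tips of the shut fingers; the grasp point (between the pads) lies arm.grip_point_offset behind it (arm.grip_point_offset is the distance from the TCP to the grasp point, in mm); z points along the fingers, y is the line along which they close (so a half turn about z gives the same grasp; the last joint's range is limited). The gripper opens to 85 mm and grips with 20 to 120 N. Pads are 22 mm wide; open, the fingers measure 114 mm over their backs; the gripper's body (76 mm by 85 mm) begins 54 mm behind the grasp point. The pads swing forward as they close: fully open they stand 13 mm farther back than shut.
Start: joints at [-1.385, 0.599, -0.003, 1.599, 0.002, 0.943, -0.08], TCP at [188.349, 700.106, 231.275] pointing down, gripper open.
Joint ranges: [-2.57, 2.57], [-0.35, 1.97], [-1.29, 1.29], [0.11, 2.56], [-1.05, 4.19], [0.11, 1.86], [-2.63, 2.63]. Speed limits (rad/s): [2.22, 2.22, 3.01, 3.01, 3.14, 3.14, 3.14].

INTERFACE

Orientations are given as a unit quaternion [x, y, z, w].
In Python, from cell import arm gives the robot as it stands. The module is installed in compiled form; this text tells all that it offers.
- The arm moves only by the tool carry_out, never from a script. Its argument "targets" is a list of rows, each an object of numbers: "dx", "dy", "dz": the shift along the tool's x, y, z normalised to -1 to 1, where 1 is 0.75 m; "wx", "wy", "wz": the turn, a rotation vector about the tool's x, y, z normalised to -1 to 1, where 1 is 120 degrees; "grip": the opening, from -1 (shut) to 1 (fully open), so that 0 is half open. A call has 1 to 5 rows; each row shifts and turns the commanded pose from where the row before left it, along the tool's axes as they then stand; what a row does not reach is not made up. A row lasts 1/8 s, in which the tool goes at most 62.5 mm and 10.7 degrees, less where a joint would pass 70% of its speed; a pose out of reach is approached as far as the arm can. A call with a number of a shift or a turn outside -1 to 1 is refused whole. A call with a gripper value outside its range is refused whole. The fingers move at their own pace and stop on an object; the grip force is fixed at half the most. Time passes only in rows, so rows that do not move let the fingers close. It gives the time, the measured TCP pose, the force, the opening and the grip force at its end, in the units of the state.
- arm.read_state(): the state, without advancing time (a new reading comes with each control period).
- arm.camera(name): name is "scene" or "top"; returns (picture, depth): 420x560x3 uint8, red, green, blue; 420x560 float32, mm along the optical axis (not along the pixel's ray), 0 where there is no reading.
- arm.camera_model(name): a dict with "camera_matrix" (3x3 intrinsics, pixels), "rvec" (rotation vector, rad) and "tvec" (3), from world to camera coordinates, as OpenCV has them. Camera axes: x right, y down, z forward; pixel columns grow to the right and rows downward; lengths in mm; the calibration is good to about 2 mm. A picture is of the moment at which its call begins. camera_model takes no time and is no camera call.
- arm.hand_in(): hands the job in; it is judged then, once.
The state is a dict: "time_s": time; "q": joint angles; "qvel": joint speeds; "joint_torque": joint torques, N m; "eef_pos": TCP position; "tool_rot": TCP orientation; "contact_force": force on the tool from outside, world axes, zero at the start; "torque": the same for the moment, N m; "finger_gap": finger opening in mm; "gripper_force": force on a finger pad.
Only numpy, scipy, OpenCV 4.12 (cv2) and the standard library are available. Lean on these libraries where they do the work, as an engineer would, in place of code of your own. Each camera call takes 0.05 s, during which the arm holds its last target. There are 200 camera calls.

TASK

The slitter ring in the green grinding fixture is finished and the strap's nuts are already slack: pull the slotted strap right back off the ring by its black post, then swing the ejector lever by its red grip up to the top of its cam, so that the three pins lift the ring to its highest. The lever is sprung and drops the ring if let go, so finish with the gripper still holding the lever there, the ring carried by the pins alone, so that I can take it. Do not jack the ring up against the strap, and leave everything else on the bench where it is.

Things in the scene. Friction and masses are not known exactly. Their poses are not given: they have to be found in the camera images.
- fixture: Green grinding fixture, bolted down; place and yaw (within 0.3 rad) differ each time. Origin: centre of the underside below the spigot; z up; its -x side faces the robot. Foot plate 150 (x) by 196 (y) by 15 mm, y -135 to +61. Green riser on the -y side: y -126 to -60, z to 115 mm. Two studs with nuts over the strap's slot, at x 0, y -84 and -106 mm, 20 mm across, tops at z 143 mm.
- seat (a point): Centre of the steel seat plate's top (100 by 100 mm), in the fixture frame at x 0, y 0, z 100 mm. A dark spigot 48 mm across stands up from here to z 126 mm (a centre mark to 129).
- lever_axis (a point): On the eccentric shaft's axis at the lever, fixture frame x 0, y 72, z 48 mm. The shaft lies along the fixture's y. The round lever (11 mm thick, hub 30 mm across) turns here in the fixture's x-z plane, 22 mm outside the seat plate's edge.
- lever (a joint): Ejector lever's angle about the shaft, rad. 0: at rest on its stop, level, pointing to the fixture's -x; grows as the grip swings up; 1.571: upright, top of the cam, pins highest; beyond it the pins sink (stop at 2.1). Pins rise 11 mm x sin(angle), the first 1.5 mm free. A return spring always drives it back to 0; turning it takes about 4 to 7 N at the grip.
- lever_grip (a point): Middle of the red round grip at the lever's end: 20 mm across, 50 mm long, lying along the shaft's direction, on the lever's outer side, 110 mm from the shaft's axis; it turns with the lever. In the fixture frame at angle a: x = -110 cos a, y = 105 (grip from 80 to 130), z = 48 + 110 sin a mm. At rest it is free above and for 60 mm before and behind.
- strap (a joint): How far the strap is drawn back, m, along the fixture's -y. At 0 its nose lies 20 mm over the ring's rim; clear of the ring from 0.020; right back at its stop at 0.042. Starts between 0 and 0.012. It slides stiffly (about 3 N) and stays where it is left.
- strap_post (a point): Top centre of the black post that moves the strap: 16 mm across, 42 mm tall, standing on the strap (top face at fixture z 123.5 mm), so at x 0, y = -140 mm minus the strap's travel, z 165.5 mm. The strap is a slotted steel bar 32 mm wide, 126 long, 8 thick, its underside 1.5 mm above the resting ring. The nearer nut's washer is 22 mm or more from the post's axis.
- ring: Bright steel slitter ring, 90 mm across, 50 mm bore, 14 mm thick, 0.3 to 0.6 kg, lying round the spigot on the seat. Origin: centre of its underside, at fixture z 100 mm when down and 109.5 mm when fully raised.
- ejector: Ejector under the seat: a follower plate on the eccentric with three brass pins (8 mm across, on a 35 mm radius) that come up through the seat under the ring. Origin: centre of the plate's underside, fixture z 67 mm at rest, 78 mm at the top.
- spare_ring: Dark steel ring 80 mm across, 18 mm thick, flat on the bench behind the fixture; to be left alone. Origin: centre of its underside.
- wrench: Wrench 170 mm long lying in front of the fixture; to be left alone. Origin: centre of its underside.
- dressing_stick: Grey dressing stick 25 by 110 by 25 mm lying at the right; to be left alone. Origin: centre of its underside.
- cup_wheel: Brown cup wheel 90 mm across, 34 mm tall, at the right; to be left alone. Origin: centre of its underside.
- brush: Bench brush lying at the right; to be left alone. Origin: centre of its underside.
- oil_bottle: Yellow oil bottle 56 mm across, 150 mm tall, standing at the left; to be left alone. Origin: centre of its underside.
- v_block: Dark steel vee block 55 by 50 by 46 mm at the left; to be left alone. Origin: centre of its underside.
Mind the look-alikes: they are no part of the job. What is shaped like the ring but turquoise or yellow is not meant.

How it is judged:
By the outcome, as a careful person would: the job done as asked, in the order asked, and still so for the second after the job is handed in, while the arm keeps its last pose, push and grip.
It also fails if it takes over 48 s, if anything falls off the work surface, if the arm or the gripper's body presses on something with over 40 N, if the wrist force passes 120 N, or if a joint passes its speed limit or range.

## Working session

There is one attempt and no reset: what is moved stays moved. The work goes in short steps, Python scripts to look and compute and a tool call to move; the robot and the scene stay as the last step left them, time stands still between calls to the robot, and variables do not carry over. Pictures are saved under pics/ and viewed, at most 10 in all, crops included, and the job is handed in when it is done.

Besides the shell and the picture viewer there is one more tool, called after "Emit:" by a JSON object that holds its "fn" and its "kwargs", one argument or row to a line. carry_out: Moves the arm, as the interface text tells. Its arguments: {"type":"object","properties":{"targets":{"type":"array"}},"required":["targets"]}

```bash
mkdir -p pics
cat > h.py <<'E'
import numpy as np, cv2
from cell import arm
def cam(n):
    m=arm.camera_model(n); K=np.array(m["camera_matrix"],float); R=cv2.Rodrigues(np.array(m["rvec"],float))[0]; t=np.array(m["tvec"],float).ravel()
    return K,R,t
def pts(n,depth):
    K,R,t=cam(n); v,u=np.indices(depth.shape)
    c=np.stack([(u-K[0,2])/K[0,0]*depth,(v-K[1,2])/K[1,1]*depth,depth],-1)
    return (c-t)@R
def proj(n,p):
    K,R,t=cam(n); c=R@np.array(p,float)+t; q=K@c; return q[:2]/q[2]
E
python3 - <<'E'
from h import *
for n in("scene","top"):
    p,d=arm.camera(n); np.savez(f"{n}0.npz",p=p,d=d); cv2.imwrite(f"pics/{n}0.png",p[:,:,::-1])
    K,R,t=cam(n); print(n,(-R.T@t).round(),R.round(2).tolist(),K[0,0])
s=arm.read_state(); print({k:np.round(v,3) for k,v in s.items()}, arm.grip_point_offset)
E
```

```text
scene [1230.  399.  753.] [[-0.56, 0.83, 0.0], [0.51, 0.34, -0.79], [-0.66, -0.44, -0.61]] 407.2682809305006
top [ 453.  -47. 1404.] [[-0.01, -1.0, -0.01], [-1.0, 0.01, -0.09], [0.09, 0.01, -1.0]] 515.973563886881
{'time_s': np.float64(0.1), 'q': array([-1.385,  0.6  , -0.003,  1.6  ,  0.002,  0.943, -0.08 ]), 'qvel': array([ 0.   , -0.001,  0.   , -0.   ,  0.002,  0.002,  0.001]), 'joint_torque': array([ 5.0000e-03, -7.7799e+01,  1.5700e+00, -2.5862e+01,  1.3000e-02,
        5.0000e-03,  0.0000e+00]), 'eef_pos': array([188.233, 699.722, 230.503]), 'tool_rot': array([ 0.131,  0.991, -0.001, -0.   ]), 'contact_force': array([-0.209,  0.091,  0.544]), 'torque': array([0.003, 0.021, 0.003]), 'gripper_force': np.float64(0.0), 'finger_gap': np.float64(85.57)} 18.700000000000003
```

View pics/scene0.png

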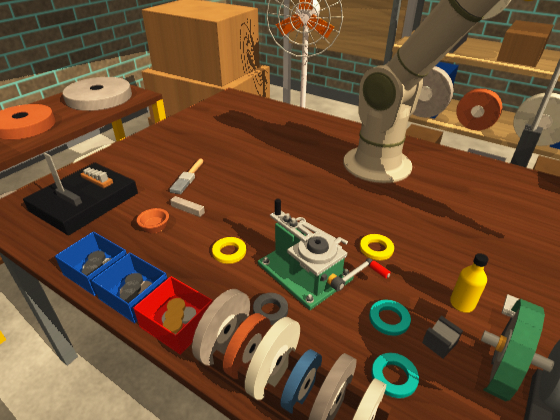

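View pics/top0.png

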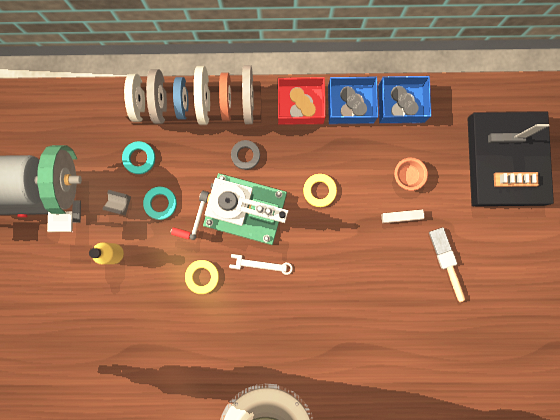

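The scene view shows the green fixture around (310,255), with the black post at (278,206), the spigot at (319,243) and the red grip at (379,268). In the top view the spigot is at (228,201), the post at (283,214) and the grip at (181,233). Possible mix-ups:
- **Red grip:** red bin at top (302,100), orange cup at (410,173).
- **Ring:** yellow rings at top (320,190) and (202,277), turquoise at (138,157) and (160,203), dark spare at (245,154).
- **Post:** the nuts at top (255,208) and (268,211), and the bottle cap at (97,253).

I choose the ones on the green fixture.

Run:
```python
from h import *
T=np.load("top0.npz"); S=np.load("scene0.npz")
def mask(n,D,lo,hi,box):
    h=cv2.cvtColor(D["p"],cv2.COLOR_RGB2HSV); m=cv2.inRange(h,lo,hi); z=np.zeros_like(m); x0,y0,x1,y1=box; z[y0:y1,x0:x1]=m[y0:y1,x0:x1]; return z>0
Pt=pts("top",T["d"]);Ps=pts("scene",S["d"])
for n,D,P,box in(("top",T,Pt,(165,220,200,245)),("scene",S,Ps,(362,255,395,282))):
    m=mask(n,D,(0,170,90),(6,255,255),box)&(D["d"]>0); v,u=np.nonzero(m); q=P[m]
    print(n,"red",m.sum(),u.mean(),v.mean(),np.median(q,0).round(1),np.percentile(q,[3,97],axis=0).round(1).tolist())
for n,D,P,box in(("top",T,Pt,(272,203,297,226)),("scene",S,Ps,(268,194,290,220)),("top",T,Pt,(205,180,250,225)),("scene",S,Ps,(300,230,338,256))):
    m=mask(n,D,(0,0,0),(180,255,70),box)&(D["d"]>0); q=P[m]; 
    zmin=150 if box[0] in(272,268) else 120
    k=(q[:,2]>zmin)&(q[:,2]<185); v,u=np.nonzero(m); print(n,box,k.sum(),u[k].mean(),v[k].mean(),q[k].mean(0).round(1),np.percentile(q[k],[2,98],axis=0).round(1).tolist())
# ring surface & green base
h=mask("top",T,(55,80,40),(85,255,255),(195,165,300,250)); 
g=h&(abs(Pt[:,:,2]-15)<5); q=Pt[g]; r=cv2.minAreaRect(q[:,:2].astype(np.float32)); print("foot",r,q.mean(0))
a=cv2.resize(T["p"][165:255,160:305],None,fx=4.0,fy=4.0)[:,:,::-1]
b=cv2.resize(S["p"][190:310,250:400],None,fx=4,fy=4)[:,:,::-1]
cv2.imwrite("pics/c1.png",cv2.resize(b,None,fx=1,fy=1)); cv2.imwrite("pics/c0.png",a)
```

```text
top red 51 180.88235294117646 232.13725490196077 [530.4 221.6  52.5] [[512.4, 198.0, -1.6], [540.1, 243.4, 56.3]]
scene red 183 379.3333333333333 268.72131147540983 [531.9 223.2  54.1] [[489.7, 199.1, 0.3], [541.1, 244.6, 58.4]]
top (272, 203, 297, 226) 13 282.15384615384613 213.69230769230768 [563.9 -46.5 163.9] [[558.4, -50.9, 153.6], [568.1, -41.2, 169.4]]
scene (268, 194, 290, 220) 45 277.44444444444446 202.57777777777778 [568.9 -42.9 160. ] [[562.1, -50.5, 150.3], [575.3, -37.4, 166.3]]
top (205, 180, 250, 225) 10 231.8 200.6 [601.5  79.  124.2] [[588.6, 68.6, 121.5], [612.0, 93.3, 129.2]]
scene (300, 230, 338, 256) 49 314.265306122449 244.0 [613.7  88.  124.8] [[598.1, 72.2, 120.5], [627.5, 99.3, 129.7]]
foot ((593.0458984375, 55.13117218017578), (194.1986083984375, 147.7561492919922), 73.90792083740234) [575.73868607  34.64577356  14.7111855 ]
```

View pics/c1.png

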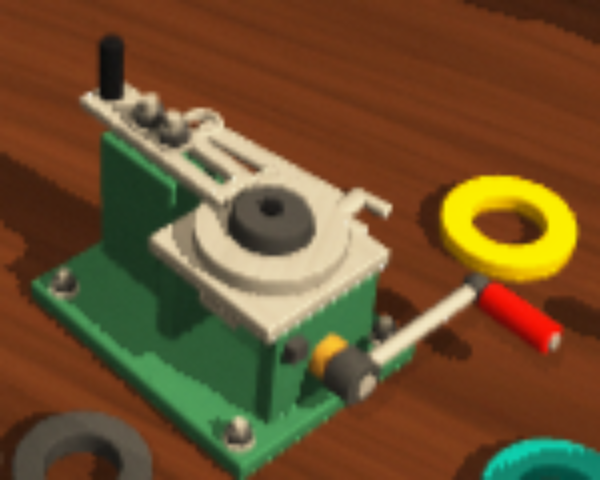

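Emit:
{"fn": "carry_out", "kwargs": {
  "targets": [
    {"wz":0.0843,"dz":-0.006,"grip":0.0},
    {"wz":0.0843,"dz":-0.006,"grip":0.0},
    {"wz":0.0843,"dz":-0.006,"grip":0.0},
    {"wz":0.0843,"dz":-0.006,"grip":0.0},
    {"wz":0.0843,"dz":-0.006,"grip":0.0}
  ]
}}

```text
schema error: expected keys dx, dy, dz, wx, wy, wz, grip
```

Emit:
{"fn": "carry_out", "kwargs": {
  "targets": [
    {"wz":0.0843,"dz":-0.006,"grip":0.0},
    {"wz":0.0843,"dz":-0.006,"grip":0.0},
    {"wz":0.0843,"dz":-0.006,"grip":0.0},
    {"wz":0.0843,"dz":-0.006,"grip":0.0},
    {"grip":0.0}
  ]
}}

```text
schema error: expected keys dx, dy, dz, wx, wy, wz, grip
```

```bash
cat >> h.py <<'E'
from scipy.spatial.transform import Rotation as Ro
Y=np.deg2rad(-16.1); O=np.array([603.3,90.7,0]); F=Ro.from_euler("z",Y).as_matrix()
def fix(p): return (np.array(p)-O)@F
def st():
    s=arm.read_state(); R=Ro.from_quat(s["tool_rot"]).as_matrix()
    print("t",s["time_s"],"eef",s["eef_pos"].round(1),"fix",fix(s["eef_pos"]).round(1),"tool in fix\n",(F.T@R).round(3),"\nF",s["contact_force"].round(1),"fixF",(s["contact_force"]@F).round(1),"gap",s["finger_gap"],s["gripper_force"],"q",s["q"].round(2))
E
python3 -c "
from h import *
st()"
```

```text
t 0.1 eef [188.2 699.7 230.5] fix [-567.7  470.   230.5] tool in fix
 [[-1.    -0.018  0.   ]
 [-0.018  1.    -0.001]
 [-0.    -0.001 -1.   ]] 
F [-0.2  0.1  0.5] fixF [-0.2  0.   0.5] gap 85.57008838692045 0.0 q [-1.38  0.6  -0.    1.6   0.    0.94 -0.08]
```

Emit:
{"fn": "carry_out", "kwargs": {
  "targets": [
    {"dx":0,"dy":0,"dz":-0.006,"wx":0,"wy":0,"wz":0.0843,"grip":0.2},
    {"dx":0,"dy":0,"dz":-0.006,"wx":0,"wy":0,"wz":0.0843,"grip":0.2},
    {"dx":0,"dy":0,"dz":-0.006,"wx":0,"wy":0,"wz":0.0843,"grip":0.2},
    {"dx":0,"dy":0,"dz":-0.006,"wx":0,"wy":0,"wz":0.0843,"grip":0.2},
    {"dx":0,"dy":0,"dz":-0.006,"wx":0,"wy":0,"wz":0.0843,"grip":0.2}
  ]
}}

```text
time_s: 0.72
eef_pos: [188.2, 699.8, 253.4]
tool_rot: [0.544, 0.839, -0.0, 0.0]
contact_force: [0.4, 0.4, 0.0]
finger_gap: 51.4
gripper_force: 0.0
```

Emit:
{"fn": "carry_out", "kwargs": {
  "targets": [
    {"dx":0,"dy":0,"dz":-0.006,"wx":0,"wy":0,"wz":0.0843,"grip":0.2},
    {"dx":0,"dy":0,"dz":-0.006,"wx":0,"wy":0,"wz":0.0843,"grip":0.2},
    {"dx":0,"dy":0,"dz":-0.006,"wx":0,"wy":0,"wz":0.0843,"grip":0.2},
    {"dx":0,"dy":0,"dz":-0.006,"wx":0,"wy":0,"wz":0.0843,"grip":0.2},
    {"dx":0,"dy":0,"dz":0,"wx":0,"wy":0,"wz":0,"grip":0.2}
  ]
}}

```text
time_s: 1.35
eef_pos: [188.0, 700.1, 271.5]
tool_rot: [0.799, 0.602, 0.0, 0.0]
contact_force: [-0.3, -0.1, -0.1]
finger_gap: 51.1
gripper_force: 0.0
```

```bash
python3 -c "
from h import *
st()"
```

```text
t 1.35 eef [188.  700.1 271.5] fix [-568.   470.4  271.5] tool in fix
 [[-0.002  1.     0.001]
 [ 1.     0.002 -0.   ]
 [-0.     0.001 -1.   ]] 
F [-0.3 -0.1 -0.1] fixF [-0.2 -0.2 -0.1] gap 51.060822470236864 0.0 q [-1.66  0.6   0.45  1.58 -0.29  1.03 -1.4 ]
```

Tool x now runs along fixture +y, tool y along fixture +x, and tool z points down. Next I move over to the post.

Emit:
{"fn": "carry_out", "kwargs": {
  "targets": [
    {"dx":-0.058,"dy":0.054,"dz":0,"wx":0,"wy":0,"wz":0,"grip":0.2},
    {"dx":-0.058,"dy":0.054,"dz":0,"wx":0,"wy":0,"wz":0,"grip":0.2},
    {"dx":-0.058,"dy":0.054,"dz":0,"wx":0,"wy":0,"wz":0,"grip":0.2},
    {"dx":-0.058,"dy":0.054,"dz":0,"wx":0,"wy":0,"wz":0,"grip":0.2},
    {"dx":-0.058,"dy":0.054,"dz":0,"wx":0,"wy":0,"wz":0,"grip":0.2}
  ]
}}

```text
time_s: 1.98
eef_pos: [323.2, 433.1, 271.7]
tool_rot: [0.798, 0.603, 0.0, 0.0]
contact_force: [1.4, 0.1, -0.4]
finger_gap: 51.3
gripper_force: 0.0
```

Emit:
{"fn": "carry_out", "kwargs": {
  "targets": [
    {"dx":-0.058,"dy":0.054,"dz":0,"wx":0,"wy":0,"wz":0,"grip":0.2},
    {"dx":-0.058,"dy":0.054,"dz":0,"wx":0,"wy":0,"wz":0,"grip":0.2},
    {"dx":-0.058,"dy":0.054,"dz":0,"wx":0,"wy":0,"wz":0,"grip":0.2},
    {"dx":-0.058,"dy":0.054,"dz":0,"wx":0,"wy":0,"wz":0,"grip":0.2},
    {"dx":-0.058,"dy":0.054,"dz":0,"wx":0,"wy":0,"wz":0,"grip":0.2}
  ]
}}

```text
time_s: 2.6
eef_pos: [457.4, 168.1, 271.8]
tool_rot: [0.798, 0.603, 0.0, 0.0]
contact_force: [1.2, 0.7, -0.3]
finger_gap: 51.4
gripper_force: 0.0
```

```bash
python3 -c "
from h import *
st()"
```

```text
t 2.6 eef [457.4 168.1 271.8] fix [-161.7   33.9  271.8] tool in fix
 [[-0.005  1.     0.   ]
 [ 1.     0.005  0.   ]
 [ 0.     0.    -1.   ]] 
F [ 1.2  0.7 -0.3] fixF [ 0.9  1.  -0.3] gap 51.395851091550945 0.0 q [-0.9   0.29  0.55  2.11 -0.21  0.8  -0.49]
```

Emit:
{"fn": "carry_out", "kwargs": {
  "targets": [
    {"dx":-0.058,"dy":0.053,"dz":0,"wx":0,"wy":0,"wz":0,"grip":0.2},
    {"dx":-0.058,"dy":0.053,"dz":0,"wx":0,"wy":0,"wz":0,"grip":0.2},
    {"dx":-0.058,"dy":0.053,"dz":0,"wx":0,"wy":0,"wz":0,"grip":0.2},
    {"dx":-0.058,"dy":0.053,"dz":0,"wx":0,"wy":0,"wz":0,"grip":0.2},
    {"dx":0,"dy":0,"dz":0.08,"wx":0,"wy":0,"wz":0,"grip":0.2}
  ]
}}

```text
time_s: 3.22
eef_pos: [565.6, -46.8, 214.3]
tool_rot: [0.799, 0.601, 0.003, 0.004]
contact_force: [0.7, 2.2, -1.1]
finger_gap: 51.7
gripper_force: 0.0
```

```bash
python3 -c "
from h import *
st()
s=arm.read_state()
p,d=arm.camera('scene'); cv2.imwrite('pics/s2.png',cv2.resize(p[120:310,200:420],None,fx=3,fy=3)[:,:,::-1]); st()
for y in(-140,-145): print(proj('scene',O+F@np.array([0,y,165.5])))"
```

```text
t 3.225 eef [565.6 -46.8 214.3] fix [   1.9 -142.5  214.3] tool in fix
 [[ 0.001  1.     0.01 ]
 [ 1.    -0.001  0.001]
 [ 0.001  0.01  -1.   ]] 
F [ 0.7  2.2 -1.1] fixF [ 0.1  2.3 -1.1] gap 51.72743825349611 0.0 q [-0.38  0.47  0.52  2.01 -0.34  0.73  0.07]
t 3.275 eef [559.5 -43.3 205.2] fix [  -5.  -140.9  205.2] tool in fix
 [[-0.002  1.    -0.004]
 [ 1.     0.002 -0.003]
 [-0.003 -0.004 -1.   ]] 
F [-3.9  1.8 -5.2] fixF [-4.3  0.6 -5.2] gap 51.46396688890443 0.0 q [-0.38  0.48  0.51  2.02 -0.35  0.73  0.07]
[278.17755836 199.73986824]
[276.85796305 198.8094037 ]
```

View pics/s2.png

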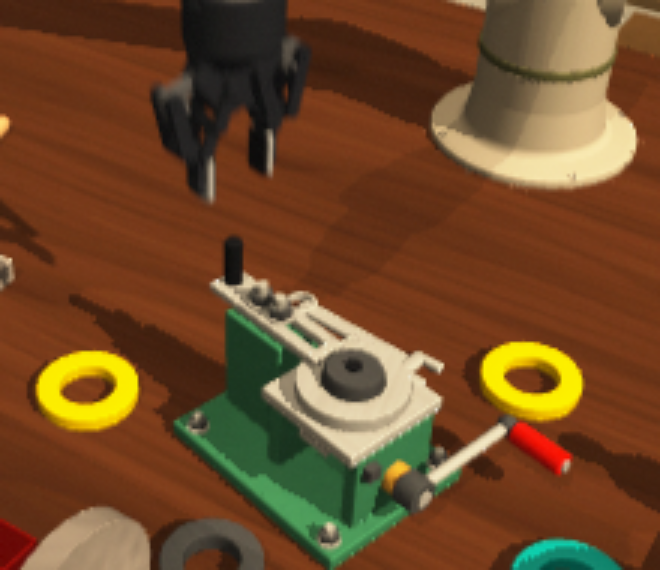

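The gripper sits above the post, whose top is at crop (234,240), or (278,200) in full pixels, as predicted. The strap nose still lies over the ring. I'll descend now.

Emit:
{"fn": "carry_out", "kwargs": {
  "targets": [
    {"dx":0,"dy":0,"dz":0,"wx":0,"wy":0,"wz":0,"grip":0.2},
    {"dx":0,"dy":0,"dz":0.026,"wx":0,"wy":0,"wz":0,"grip":0.2},
    {"dx":0,"dy":0,"dz":0.026,"wx":0,"wy":0,"wz":0,"grip":0.2},
    {"dx":0,"dy":0,"dz":0.026,"wx":0,"wy":0,"wz":0,"grip":0.2},
    {"dx":0,"dy":0,"dz":0.02,"wx":0,"wy":0,"wz":0,"grip":0.2}
  ]
}}

```text
time_s: 3.9
eef_pos: [562.3, -40.3, 139.5]
tool_rot: [0.798, 0.602, 0.001, 0.0]
contact_force: [0.6, -0.1, 0.4]
finger_gap: 51.1
gripper_force: 0.0
```

```bash
python3 -c "
from h import *
st()"
```

```text
t 3.9 eef [562.3 -40.3 139.5] fix [  -3.1 -137.2  139.5] tool in fix
 [[-0.003  1.     0.002]
 [ 1.     0.003  0.001]
 [ 0.001  0.002 -1.   ]] 
F [ 0.6 -0.1  0.4] fixF [0.6 0.1 0.4] gap 51.078824211548046 0.0 q [-0.32  0.57  0.44  2.08 -0.43  0.58  0.13]
```

Emit:
{"fn": "carry_out", "kwargs": {
  "targets": [
    {"dx":-0.006,"dy":0.004,"dz":0.004,"wx":0,"wy":0,"wz":0,"grip":0.2},
    {"dx":0,"dy":0,"dz":0,"wx":0,"wy":0,"wz":0,"grip":-1},
    {"dx":0,"dy":0,"dz":0,"wx":0,"wy":0,"wz":0,"grip":-1},
    {"dx":0,"dy":0,"dz":0,"wx":0,"wy":0,"wz":0,"grip":-1},
    {"dx":0,"dy":0,"dz":0,"wx":0,"wy":0,"wz":0,"grip":-1}
  ]
}}

```text
time_s: 4.53
eef_pos: [565.2, -47.3, 136.4]
tool_rot: [0.799, 0.601, 0.002, 0.002]
contact_force: [4.9, -1.6, 0.2]
finger_gap: 14.3
gripper_force: 58.5
```

```bash
python3 -c "
from h import *
st()"
```

```text
t 4.525 eef [565.2 -47.3 136.4] fix [   1.7 -143.1  136.4] tool in fix
 [[ 0.     1.     0.005]
 [ 1.    -0.     0.   ]
 [ 0.     0.005 -1.   ]] 
F [ 4.9 -1.6  0.2] fixF [ 5.2 -0.2  0.2] gap 14.314892740170633 58.49324941635132 q [-0.31  0.57  0.43  2.07 -0.43  0.58  0.14]
```

Emit:
{"fn": "carry_out", "kwargs": {
  "targets": [
    {"dx":-0.01,"dy":0,"dz":0,"wx":0,"wy":0,"wz":0,"grip":-1},
    {"dx":-0.01,"dy":0,"dz":0,"wx":0,"wy":0,"wz":0,"grip":-1},
    {"dx":-0.01,"dy":0,"dz":0,"wx":0,"wy":0,"wz":0,"grip":-1},
    {"dx":-0.01,"dy":0,"dz":0,"wx":0,"wy":0,"wz":0,"grip":-1},
    {"dx":0,"dy":0,"dz":0,"wx":0,"wy":0,"wz":0,"grip":-1}
  ]
}}

```text
time_s: 5.15
eef_pos: [556.9, -76.5, 136.4]
tool_rot: [0.799, 0.601, 0.001, 0.002]
contact_force: [5.9, -2.5, -0.3]
finger_gap: 13.8
gripper_force: 58.6
```

```bash
python3 -c "
from h import *
st()"
```

```text
t 5.15 eef [556.9 -76.5 136.4] fix [   1.8 -173.5  136.4] tool in fix
 [[ 0.     1.     0.005]
 [ 1.    -0.    -0.   ]
 [-0.     0.005 -1.   ]] 
F [ 5.9 -2.5 -0.3] fixF [ 6.3 -0.7 -0.3] gap 13.80521478452255 58.579713106155396 q [-0.25  0.57  0.43  2.08 -0.42  0.57  0.19]
```

```bash
python3 -c "
from h import *
p,d=arm.camera('scene'); cv2.imwrite('pics/s3.png',cv2.resize(p[150:290,230:390],None,fx=4,fy=4)[:,:,::-1]); st()"
```

```text
t 5.2 eef [556.9 -76.5 136.4] fix [   1.8 -173.5  136.4] tool in fix
 [[ 0.     1.     0.005]
 [ 1.    -0.    -0.   ]
 [-0.     0.005 -1.   ]] 
F [ 4.8 -3.3  0.3] fixF [ 5.5 -1.9  0.3] gap 14.5000721189171 58.58001530170441 q [-0.25  0.57  0.43  2.08 -0.42  0.57  0.19]
```

View pics/s3.png

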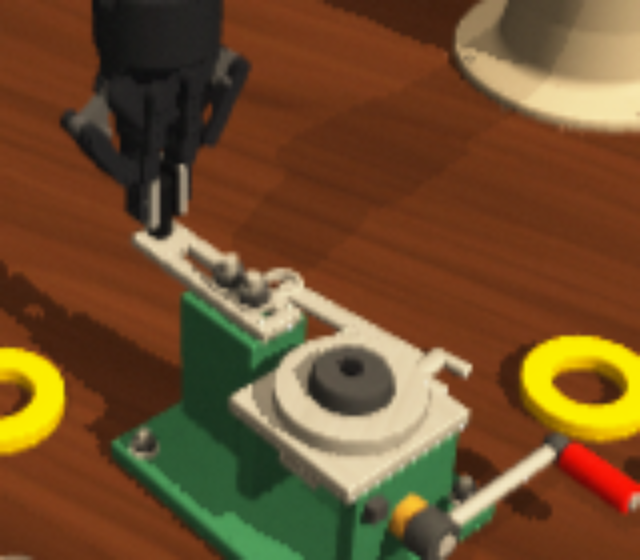

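The strap follows: its nose at crop (275,330) is now clear of the ring. I'll pull on to the stop.

Emit:
{"fn": "carry_out", "kwargs": {
  "targets": [
    {"dx":-0.008,"dy":-0.001,"dz":0,"wx":0,"wy":0,"wz":0,"grip":-1},
    {"dx":-0.006,"dy":-0.001,"dz":0,"wx":0,"wy":0,"wz":0,"grip":-1},
    {"dx":0,"dy":0,"dz":0,"wx":0,"wy":0,"wz":0,"grip":-1}
  ]
}}

```text
time_s: 5.58
eef_pos: [554.2, -85.6, 136.5]
tool_rot: [0.799, 0.601, 0.003, 0.003]
contact_force: [10.9, -2.1, -4.4]
finger_gap: 14.2
gripper_force: 58.7
```

```bash
python3 -c "
from h import *
st()"
```

```text
t 5.575 eef [554.2 -85.6 136.5] fix [   1.8 -183.   136.5] tool in fix
 [[-0.     1.     0.008]
 [ 1.     0.     0.001]
 [ 0.001  0.008 -1.   ]] 
F [10.9 -2.1 -4.4] fixF [11.1  1.  -4.4] gap 14.170943019158049 58.68117392063141 q [-0.24  0.57  0.42  2.09 -0.42  0.56  0.21]
```

Emit:
{"fn": "carry_out", "kwargs": {
  "targets": [
    {"dx":-0.005,"dy":0.002,"dz":0,"wx":0,"wy":0,"wz":0,"grip":-1},
    {"dx":-0.004,"dy":0,"dz":0,"wx":0,"wy":0,"wz":0,"grip":-1},
    {"dx":0,"dy":0,"dz":0,"wx":0,"wy":0,"wz":0,"grip":-1}
  ]
}}

```text
time_s: 5.95
eef_pos: [554.2, -85.8, 136.4]
tool_rot: [0.797, 0.603, 0.004, -0.001]
contact_force: [11.5, 21.7, 0.1]
finger_gap: 14.0
gripper_force: 59.2
```

```bash
python3 -c "
from h import *
st()"
```

```text
t 5.95 eef [554.2 -85.8 136.4] fix [   1.8 -183.2  136.4] tool in fix
 [[-0.006  1.     0.004]
 [ 1.     0.006  0.007]
 [ 0.007  0.004 -1.   ]] 
F [11.5 21.7  0.1] fixF [ 5.  24.   0.1] gap 14.022297671082843 59.24810171127319 q [-0.23  0.57  0.41  2.08 -0.43  0.57  0.22]
```

The 24 N reaction shows the strap is on its stop. I'll relax the pull, release and rise.

Emit:
{"fn": "carry_out", "kwargs": {
  "targets": [
    {"dx":0.008,"dy":0,"dz":0,"wx":0,"wy":0,"wz":0,"grip":-1},
    {"dx":0,"dy":0,"dz":0,"wx":0,"wy":0,"wz":0,"grip":0.2},
    {"dx":0,"dy":0,"dz":0,"wx":0,"wy":0,"wz":0,"grip":0.2},
    {"dx":0,"dy":0,"dz":0,"wx":0,"wy":0,"wz":0,"grip":0.2},
    {"dx":0,"dy":0,"dz":-0.03,"wx":0,"wy":0,"wz":0,"grip":0.2}
  ]
}}

```text
time_s: 6.58
eef_pos: [550.4, -86.3, 157.0]
tool_rot: [0.799, 0.601, -0.001, -0.001]
contact_force: [-0.5, -1.1, 1.1]
finger_gap: 51.3
gripper_force: 0.0
```

Emit:
{"fn": "carry_out", "kwargs": {
  "targets": [
    {"dx":0,"dy":0,"dz":-0.06,"wx":0,"wy":0,"wz":0,"grip":0.2},
    {"dx":0,"dy":-0.05,"dz":-0.06,"wx":0,"wy":0,"wz":0,"grip":0.2},
    {"dx":0.0,"dy":-0.06,"dz":0,"wx":0,"wy":0,"wz":0,"grip":0.2},
    {"dx":0,"dy":-0.04,"dz":0,"wx":0,"wy":0,"wz":0,"grip":0.2}
  ]
}}

```text
time_s: 7.08
eef_pos: [441.4, -54.7, 248.2]
tool_rot: [0.799, 0.601, 0.0, -0.0]
contact_force: [1.1, 0.1, -0.3]
finger_gap: 51.1
gripper_force: 0.0
```

```bash
python3 -c "
from h import *
p,d=arm.camera('scene'); P=pts('scene',d)
st()
cv2.imwrite('pics/s4.png',cv2.resize(p[195:300,260:400],None,fx=5,fy=5,interpolation=cv2.INTER_CUBIC)[:,:,::-1])
for u,v in((337,237),(343,241),(347,243),(337,245),(325,228),(303,221),(332,233)):
  print(u,v,fix(P[v,u]).round(1),p[v,u])
print([proj('scene',O+F@np.array([0,-182,165.5]))])
"
```

```text
t 7.125 eef [437.6 -54.1 247.6] fix [-119.  -185.1  247.6] tool in fix
 [[ 0.001  1.    -0.004]
 [ 1.    -0.001  0.001]
 [ 0.001 -0.004 -1.   ]] 
F [-5.3  0.4 -0.9] fixF [-5.2 -1.1 -0.9] gap 51.43592103468395 0.0 q [-0.47  0.27  0.59  2.23 -0.23  0.71 -0.  ]
337 237 [-158.7  -73.3   -0.3] [118  72  45]
343 241 [-152.9  -46.4    6.7] [185 166 137]
347 243 [-162.3  -39.2   -1.2] [126  89  62]
337 245 [-47.8  18.8 100.2] [227 209 171]
325 228 [-1.603e+02 -1.218e+02  1.000e-01] [122  58  26]
303 221 [-128.2 -179.9    6.4] [221 202 168]
332 233 [-163.   -96.4   -3.4] [121  59  27]
[array([267.33591769, 192.0952804 ])]
```

View pics/s4.png

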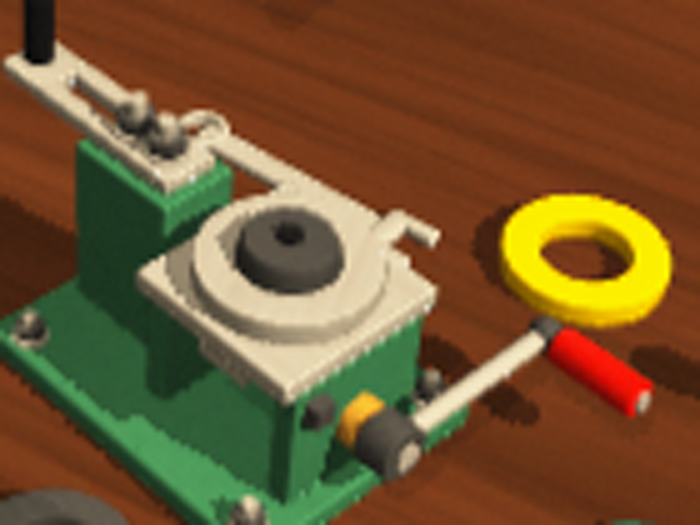

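The "hook" behind the ring is the wrench on the bench (z≈6). The strap is right back and clear, and the grip is free. I'll check the grip's position in the stored views and move over it.

Run:
```python
from h import *
for n,box in(("top",(165,220,200,245)),("scene",(362,255,395,282))):
    D=np.load(n+"0.npz"); P=fix(pts(n,D["d"])); h=cv2.cvtColor(D["p"],cv2.COLOR_RGB2HSV); m=cv2.inRange(h,(0,170,60),(6,255,255))>0
    z=np.zeros_like(m); z[box[1]:box[3],box[0]:box[2]]=1; q=P[m&z&(D["d"]>0)&(P[:,:,2]>40)]
    k=q[:,2]>np.percentile(q[:,2],97)-4
    print(n,len(q),np.percentile(q,[2,50,98],axis=0).round(1).tolist(),q[k].mean(0).round(1))
```

```text
top 46 [[-119.6, 80.5, 48.2], [-103.7, 104.2, 52.9], [-100.4, 126.7, 56.6]] [-105.6  104.1   54.5]
scene 171 [[-114.7, 82.5, 42.6], [-103.6, 107.6, 54.5], [-98.1, 129.7, 58.5]] [-107.8  106.4   56.5]
```

Emit:
{"fn": "carry_out", "kwargs": {
  "targets": [
    {"dx":0.077,"dy":0.0,"dz":0,"wx":0,"wy":0,"wz":0,"grip":0.2},
    {"dx":0.077,"dy":0.0,"dz":0,"wx":0,"wy":0,"wz":0,"grip":0.2},
    {"dx":0.077,"dy":0.0,"dz":0,"wx":0,"wy":0,"wz":0,"grip":0.2},
    {"dx":0.077,"dy":0.0,"dz":0,"wx":0,"wy":0,"wz":0,"grip":0.2},
    {"dx":0.077,"dy":0.013,"dz":0,"wx":0,"wy":0,"wz":0,"grip":0.2}
  ]
}}

```text
time_s: 7.75
eef_pos: [532.9, 221.5, 247.8]
tool_rot: [0.799, 0.601, -0.0, -0.0]
contact_force: [1.0, -1.2, 0.3]
finger_gap: 51.4
gripper_force: 0.0
```

Emit:
{"fn": "carry_out", "kwargs": {
  "targets": [
    {"dx":0.0,"dy":0,"dz":0.07,"wx":0,"wy":0,"wz":0,"grip":0.2},
    {"dx":0,"dy":0,"dz":0.07,"wx":0,"wy":0,"wz":0,"grip":0.2},
    {"dx":0,"dy":0,"dz":0,"wx":0,"wy":0,"wz":0,"grip":0.2}
  ]
}}

```text
time_s: 8.12
eef_pos: [530.9, 218.7, 139.9]
tool_rot: [0.799, 0.601, -0.003, -0.0]
contact_force: [-1.1, 0.3, 0.8]
finger_gap: 51.0
gripper_force: 0.0
```

```bash
python3 -c "
from h import *
st()"
```

```text
t 8.125 eef [530.9 218.7 139.9] fix [-105.   102.9  139.9] tool in fix
 [[ 0.     1.    -0.005]
 [ 1.    -0.    -0.005]
 [-0.005 -0.005 -1.   ]] 
F [-1.1  0.3  0.8] fixF [-1.2 -0.   0.8] gap 50.9912668624074 0.0 q [-0.78  0.58  0.43  2.04 -0.4   0.61 -0.36]
```

Emit:
{"fn": "carry_out", "kwargs": {
  "targets": [
    {"dx":0.003,"dy":-0.003,"dz":0.05,"wx":0,"wy":0,"wz":0,"grip":0.2},
    {"dx":0,"dy":0,"dz":0.05,"wx":0,"wy":0,"wz":0,"grip":0.2},
    {"dx":0,"dy":0,"dz":0.045,"wx":0,"wy":0,"wz":0,"grip":0.2},
    {"dx":0,"dy":0,"dz":0,"wx":0,"wy":0,"wz":0,"grip":0.2},
    {"dx":0,"dy":0,"dz":0,"wx":0,"wy":0,"wz":0,"grip":0.2}
  ]
}}

```text
time_s: 8.75
eef_pos: [532.7, 222.6, 36.1]
tool_rot: [0.799, 0.601, 0.001, 0.0]
contact_force: [0.2, -0.0, 0.4]
finger_gap: 51.4
gripper_force: 0.0
```

```bash
python3 -c "
from h import *
st()"
```

```text
t 8.75 eef [532.7 222.6  36.1] fix [-104.5  107.1   36.1] tool in fix
 [[ 0.001  1.     0.002]
 [ 1.    -0.001  0.002]
 [ 0.002  0.002 -1.   ]] 
F [ 0.2 -0.   0.4] fixF [0.2 0.  0.4] gap 51.41062242978755 0.0 q [-0.68  0.73  0.28  2.09 -0.51  0.39 -0.27]
```

Emit:
{"fn": "carry_out", "kwargs": {
  "targets": [
    {"dx":-0.003,"dy":-0.004,"dz":0.009,"wx":0,"wy":0,"wz":0,"grip":0.2},
    {"dx":0,"dy":0,"dz":0,"wx":0,"wy":0,"wz":0,"grip":-1},
    {"dx":0,"dy":0,"dz":0,"wx":0,"wy":0,"wz":0,"grip":-1},
    {"dx":0,"dy":0,"dz":0,"wx":0,"wy":0,"wz":0,"grip":-1},
    {"dx":0,"dy":0,"dz":0,"wx":0,"wy":0,"wz":0,"grip":-1}
  ]
}}

```text
time_s: 9.38
eef_pos: [527.5, 221.4, 27.8]
tool_rot: [0.799, 0.601, -0.0, -0.0]
contact_force: [-2.5, 0.6, 5.6]
finger_gap: 18.4
gripper_force: 58.3
```

```bash
python3 -c "
from h import *
st()"
```

```text
t 9.375 eef [527.5 221.4  27.8] fix [-109.1  104.6   27.8] tool in fix
 [[-0.     1.    -0.001]
 [ 1.     0.     0.   ]
 [ 0.    -0.001 -1.   ]] 
F [-2.5  0.6  5.6] fixF [-2.5 -0.1  5.6] gap 18.401577072304256 58.305575251579285 q [-0.67  0.74  0.27  2.1  -0.52  0.37 -0.26]
```

Gripped: the gap reads 18.4 on the 20 mm grip. Now I swing the lever up its arc, 7.5° per row.

Emit:
{"fn": "carry_out", "kwargs": {
  "targets": [
    {"dx":0,"dy":0.0013,"dz":-0.0191,"wx":0,"wy":0,"wz":0,"grip":-1},
    {"dx":0,"dy":0.0037,"dz":-0.0188,"wx":0,"wy":0,"wz":0,"grip":-1},
    {"dx":0,"dy":0.0062,"dz":-0.0182,"wx":0,"wy":0,"wz":0,"grip":-1},
    {"dx":0,"dy":0,"dz":0,"wx":0,"wy":0,"wz":0,"grip":-1}
  ]
}}

```text
time_s: 9.88
eef_pos: [534.4, 219.3, 70.8]
tool_rot: [0.799, 0.601, -0.001, -0.001]
contact_force: [-7.0, 3.6, -1.5]
finger_gap: 17.9
gripper_force: 59.6
```

```bash
python3 -c "
from h import *
st()"
```

```text
t 9.875 eef [534.4 219.3  70.8] fix [-101.9  104.5   70.8] tool in fix
 [[-0.001  1.    -0.003]
 [ 1.     0.001  0.   ]
 [ 0.    -0.003 -1.   ]] 
F [-7.   3.6 -1.5] fixF [-7.8  1.6 -1.5] gap 17.865043055652915 59.63063836097717 q [-0.71  0.68  0.33  2.08 -0.48  0.46 -0.29]
```

Emit:
{"fn": "carry_out", "kwargs": {
  "targets": [
    {"dx":0,"dy":0.0085,"dz":-0.0172,"wx":0,"wy":0,"wz":0,"grip":-1},
    {"dx":0,"dy":0.0107,"dz":-0.016,"wx":0,"wy":0,"wz":0,"grip":-1},
    {"dx":0,"dy":0.0126,"dz":-0.0144,"wx":0,"wy":0,"wz":0,"grip":-1},
    {"dx":0,"dy":0.0144,"dz":-0.0126,"wx":0,"wy":0,"wz":0,"grip":-1},
    {"dx":0,"dy":0,"dz":0,"wx":0,"wy":0,"wz":0,"grip":-1}
  ]
}}

```text
time_s: 10.5
eef_pos: [560.7, 211.9, 115.5]
tool_rot: [0.798, 0.602, -0.006, -0.006]
contact_force: [-27.6, 9.1, 18.2]
finger_gap: 17.9
gripper_force: 59.3
```

```bash
python3 -c "
from h import *
st()"
```

```text
t 10.5 eef [560.7 211.9 115.5] fix [-74.5 104.6 115.5] tool in fix
 [[-0.003  1.    -0.016]
 [ 1.     0.003 -0.002]
 [-0.001 -0.016 -1.   ]] 
F [-27.6   9.1  18.2] fixF [-29.1   1.   18.2] gap 17.88480353981399 59.25442636013031 q [-0.71  0.64  0.39  2.   -0.43  0.6  -0.3 ]
```

Emit:
{"fn": "carry_out", "kwargs": {
  "targets": [
    {"dx":0,"dy":0,"dz":0,"wx":0,"wy":0,"wz":0,"grip":-1},
    {"dx":0,"dy":0,"dz":0,"wx":0,"wy":0,"wz":0,"grip":-1}
  ]
}}

```text
time_s: 10.75
eef_pos: [560.6, 211.9, 115.3]
tool_rot: [0.798, 0.602, -0.005, -0.006]
contact_force: [-27.0, 9.3, 18.3]
finger_gap: 18.3
gripper_force: 59.3
```

```bash
python3 -c "
from h import *
st(); print(arm.read_state()['torque']@F)
p,d=arm.camera('scene'); cv2.imwrite('pics/s5.png',cv2.resize(p[150:300,270:400],None,fx=4,fy=4,interpolation=cv2.INTER_CUBIC)[:,:,::-1])
h=cv2.cvtColor(p,cv2.COLOR_RGB2HSV); P=fix(pts('scene',d)); m=(cv2.inRange(h,(0,170,60),(6,255,255))>0)&(abs(P[:,:,0]+60)<60)&(abs(P[:,:,1]-105)<35)&(P[:,:,2]>60)&(P[:,:,2]<200)
q=P[m]; print(m.sum(),np.percentile(q,[2,50,98],axis=0).round(1).tolist())"
```

```text
t 10.75 eef [560.6 211.9 115.3] fix [-74.6 104.6 115.3] tool in fix
 [[-0.003  1.    -0.016]
 [ 1.     0.003 -0.002]
 [-0.001 -0.016 -1.   ]] 
F [-27.    9.3  18.3] fixF [-28.5   1.5  18.3] gap 18.321177154053117 59.29052531719208 q [-0.71  0.64  0.39  2.   -0.43  0.6  -0.3 ]
[ 0.25744391  6.46387609 -0.05165467]
72 [[-80.7, 86.0, 124.2], [-70.0, 121.8, 134.1], [-65.2, 130.5, 139.4]]
```

View pics/s5.png

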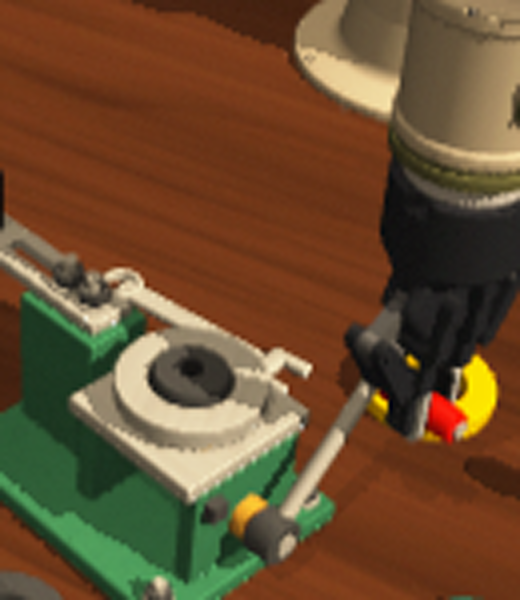

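The grip is held between the pads at crop (445,415), the lever is at about 48°, and the ring is coming up. The grip has slid about 4 mm toward the fingertips, so I add some lift.

Emit:
{"fn": "carry_out", "kwargs": {
  "targets": [
    {"dx":0,"dy":0,"dz":-0.009,"wx":0,"wy":0,"wz":0,"grip":-1},
    {"dx":0,"dy":0.008,"dz":-0.006,"wx":0,"wy":0,"wz":0,"grip":-1},
    {"dx":0,"dy":0.008,"dz":-0.006,"wx":0,"wy":0,"wz":0,"grip":-1},
    {"dx":0,"dy":0,"dz":0,"wx":0,"wy":0,"wz":0,"grip":-1}
  ]
}}

```text
time_s: 11.3
eef_pos: [577.2, 207.1, 130.9]
tool_rot: [0.799, 0.602, -0.002, -0.003]
contact_force: [-12.3, 6.8, 3.5]
finger_gap: 18.0
gripper_force: 60.6
```

```bash
cat >> h.py <<'E'
def red():
    p,d=arm.camera('scene'); h=cv2.cvtColor(p,cv2.COLOR_RGB2HSV); P=fix(pts('scene',d)); m=(cv2.inRange(h,(0,170,60),(6,255,255))>0)&(abs(P[:,:,0]+50)<80)&(abs(P[:,:,1]-105)<35)&(P[:,:,2]>60)&(P[:,:,2]<200)
    q=P[m]; print(m.sum(),np.percentile(q,[2,50,98],axis=0).round(1).tolist())
E
python3 -c "
from h import *
st(); red()"
```

```text
t 11.3 eef [577.2 207.1 130.9] fix [-57.4 104.6 130.9] tool in fix
 [[-0.001  1.    -0.007]
 [ 1.     0.001 -0.001]
 [-0.001 -0.007 -1.   ]] 
F [-12.3   6.8   3.5] fixF [-13.7   3.2   3.5] gap 17.98514356558043 60.599201917648315 q [-0.71  0.63  0.41  1.96 -0.41  0.64 -0.31]
83 [[-62.6, 83.4, 137.2], [-52.1, 121.4, 146.9], [-47.6, 130.0, 151.7]]
```

Emit:
{"fn": "carry_out", "kwargs": {
  "targets": [
    {"dx":0,"dy":0.0147,"dz":-0.0067,"wx":0,"wy":0,"wz":0,"grip":-1},
    {"dx":0,"dy":0.0147,"dz":-0.0047,"wx":0,"wy":0,"wz":0,"grip":-1},
    {"dx":0,"dy":0.0147,"dz":-0.003,"wx":0,"wy":0,"wz":0,"grip":-1},
    {"dx":0,"dy":0,"dz":0,"wx":0,"wy":0,"wz":0,"grip":-1}
  ]
}}

```text
time_s: 11.85
eef_pos: [611.7, 197.3, 143.5]
tool_rot: [0.799, 0.601, -0.0, -0.001]
contact_force: [-10.1, 3.1, 13.5]
finger_gap: 17.9
gripper_force: 64.6
```

```bash
python3 -c "
from h import *
st(); red()"
```

```text
t 11.85 eef [611.7 197.3 143.5] fix [-21.5 104.8 143.5] tool in fix
 [[-0.     1.    -0.002]
 [ 1.     0.     0.002]
 [ 0.002 -0.002 -1.   ]] 
F [-10.1   3.1  13.5] fixF [-10.6   0.2  13.5] gap 17.947385146418622 64.55334663391113 q [-0.67  0.64  0.43  1.89 -0.4   0.7  -0.29]
86 [[-27.8, 84.3, 147.4], [-17.3, 122.1, 161.9], [-11.5, 130.4, 166.1]]
```

Emit:
{"fn": "carry_out", "kwargs": {
  "targets": [
    {"dx":0,"dy":0.0153,"dz":-0.0015,"wx":0,"wy":0,"wz":0,"grip":-1},
    {"dx":0,"dy":0.0153,"dz":0,"wx":0,"wy":0,"wz":0,"grip":-1},
    {"dx":0,"dy":0,"dz":0,"wx":0,"wy":0,"wz":0,"grip":-1},
    {"dx":0,"dy":0,"dz":0,"wx":0,"wy":0,"wz":0,"grip":-1}
  ]
}}

```text
time_s: 12.4
eef_pos: [633.7, 191.1, 144.0]
tool_rot: [0.799, 0.601, -0.0, -0.001]
contact_force: [-7.4, 4.1, 5.7]
finger_gap: 18.0
gripper_force: 66.9
```

```bash
python3 -c "
from h import *
st(); red()
p,d=arm.camera('scene'); P=fix(pts('scene',d)); cv2.imwrite('pics/s6.png',cv2.resize(p[150:300,240:400],None,fx=4,fy=4,interpolation=cv2.INTER_CUBIC)[:,:,::-1])
r=np.hypot(P[:,:,0]-1,P[:,:,1]); m=(r>28)&(r<42)&(P[:,:,2]>105)&(P[:,:,2]<140); print('ring top z',np.percentile(P[m][:,2],[5,25,50,75,95]))
D=np.load('scene0.npz')['d']; P=fix(pts('scene',D)); r=np.hypot(P[:,:,0]-1,P[:,:,1]); m=(r>28)&(r<42)&(P[:,:,2]>105)&(P[:,:,1]>20)&(P[:,:,2]<140); print('before',np.percentile(P[m][:,2],[5,25,50,75,95]))
"
```

```text
t 12.4 eef [633.7 191.1 144. ] fix [  1.4 104.9 144. ] tool in fix
 [[-0.     1.    -0.002]
 [ 1.     0.     0.001]
 [ 0.001 -0.002 -1.   ]] 
F [-7.4  4.1  5.7] fixF [-8.3  1.9  5.7] gap 17.986509377184927 66.93955063819885 q [-0.65  0.66  0.43  1.84 -0.4   0.73 -0.28]
92 [[-5.1, 110.6, 153.3], [4.8, 123.0, 164.8], [11.2, 131.0, 170.5]]
ring top z [120.59560766 121.94953024 122.67653108 123.47928725 124.61016316]
before [111.49822788 112.88784534 113.5767917  114.47496417 115.85273078]
```

View pics/s6.png

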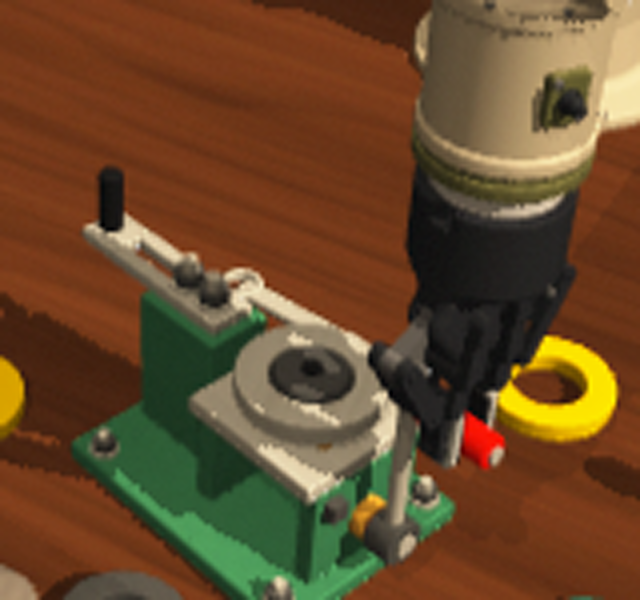

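The lever stands upright at crop (400,500) and is held at the red grip. The ring is level on the pins and about 9 mm higher, and the strap is right back. Everything is steady, so I hand in.

```bash
python3 -c "
from cell import arm
print(arm.hand_in())"
```

```text
the job is handed in; nothing more can be done
None
```

The job is handed in at about 12.5 s: the strap is pulled back to its stop, and the lever is held upright by its red grip with the ring raised about 9 mm (9.5 mm nominal) on the pins; I touched nothing else on the bench.

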